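Sort turned parts into the stock trays

TASK

Sort the turned parts on the packing bench into their cardboard trays: both steel sleeves into the tray lined with blue, both brass flanged bushings into the tray lined with red, and the black hub into the tray lined with yellow. Every part must end up standing upright, wide end down where it has one, flat on the floor of its tray, let go and at rest. Leave the roll of blue tape and the white mug where they are.

Things in the scene. Friction and masses are not known exactly. Their poses are not given: they have to be found in the camera images.
- sleeve_a: one of two identical: polished bright steel sleeve (plain open tube) standing on end: outer diameter 42, bore 34, height 60 mm, about 0.22 kg. Origin: centre of its underside, z up along its axis
- sleeve_b: the other of two identical: polished bright steel sleeve (plain open tube) standing on end: outer diameter 42, bore 34, height 60 mm, about 0.22 kg. Origin: centre of its underside, z up along its axis
- bushing_a: one of two identical: yellow brass flanged bushing standing flange down: flange diameter 54 and 8 mm high, above it a plain body of diameter 38 up to the total height of 60 mm, bore 28, about 0.32 kg. Origin: centre of its underside, z up along its axis
- bushing_b: the other of two identical: yellow brass flanged bushing standing flange down: flange diameter 54 and 8 mm high, above it a plain body of diameter 38 up to the total height of 60 mm, bore 28, about 0.32 kg. Origin: centre of its underside, z up along its axis
- hub: black plastic stepped hub standing wide end down: diameter 50 for the lower 20 mm, above it a neck of diameter 36 up to the total height of 60 mm, a grey disc on top, about 0.12 kg. Origin: centre of its underside, z up along its axis
- tray_blue: shallow open cardboard tray fixed to the bench, its floor lined with blue card and a blue patch on its long sides. Outer 92 (x) by 158 (y) by 25 mm high, walls and floor 4 mm thick (inside 84 by 150, inner floor 4 mm above the bench). Origin: centre of its underside on the bench; its own y runs along its length, z up
- tray_red: shallow open cardboard tray fixed to the bench, its floor lined with red card and a red patch on its long sides. Outer 92 (x) by 158 (y) by 25 mm high, walls and floor 4 mm thick (inside 84 by 150, inner floor 4 mm above the bench). Origin: centre of its underside on the bench; its own y runs along its length, z up
- tray_yellow: shallow open cardboard tray fixed to the bench, its floor lined with yellow card and a yellow patch on its long sides. Outer 92 (x) by 158 (y) by 25 mm high, walls and floor 4 mm thick (inside 84 by 150, inner floor 4 mm above the bench). Origin: centre of its underside on the bench; its own y runs along its length, z up
- tape_roll: bystander: roll of blue tape lying flat, outer diameter 100, hole 76, height 25 mm, loose. Origin: centre of its underside. To be left alone
- mug: bystander: white mug, rim diameter 80, height 90 mm, handle towards its own +y, loose. Origin: centre of its underside. To be left alone
Things that resemble listed ones, but are neither listed nor needed, are in the scene too. What is shaped like the bushing_b but green, pink or turquoise is not meant.

How it is judged:
By the outcome, as a careful person would: the job done as asked, in the order asked, and still so for the second after the job is handed in, with the robot touching nothing.
It also fails if it takes over 109 s, if anything falls off the work surface, if the arm or the gripper's body presses on something with over 40 N, if the wrist force passes 120 N, or if a joint passes its speed limit or range.

ROBOT

A 7-joint arm with a two-finger parallel gripper is mounted at the origin on the work surface. World frame = base frame: x ahead of the robot, y to its left, z up, the work surface at z = 0. Lengths are in m, angles in rad, forces in N, time in s.
With the tool pointing down it reaches from about 0.4 to 0.85 m from the base axis. Payload 10.4 kg.
Tool frame: the origin (TCP) lies on the centre line of the jaws, within the pads' length; the fingertips stand 17 mm ahead of it and the grasp point (between the pads) lies 2 mm behind it; z points along the fingers, y is the line along which they close (so a half turn about z gives the same grasp; the last joint's range is limited). The gripper opens to 85 mm and grips with 20 to 120 N. Pads are 22 mm wide; open, the fingers measure 114 mm over their backs; the gripper's body (76 mm by 85 mm) begins 54 mm behind the grasp point. The pads swing forward as they close: fully open they stand 13 mm farther back than shut.
Start: joints at [1.104, 0.332, -0.065, 1.46, 0.022, 1.35, -0.088], TCP at [0.268, -0.564, 0.248] pointing down, gripper open.
Joint ranges: [-2.6, 2.6], [-0.5, 2.12], [-1.47, 1.34], [0.16, 2.42], [-1.27, 4.41], [0.06, 2.06], [-2.6, 2.6]. Speed limits (rad/s): [2.22, 2.22, 2.79, 2.79, 3.14, 3.14, 3.14].

INTERFACE

Orientations are given as a unit quaternion [x, y, z, w].
In Python, from workcell import sensors, imaging, order, spotter gives the robot as it stands. The module is installed in compiled form; this text tells all that it offers.
- The arm moves only by the shell command python3 -m inch 'ROWS' [FORCE]. ROWS is JSON, a list that holds one entry, the list of rows, each a list of 7 numbers: the shift along the tool's x, y, z in m, then the turn, a rotation vector about the tool's x, y, z in rad, then the closure, from -1 (fully open) to 1 (shut). In form: [[[x, y, z, ax, ay, az, hand], ...]]. A call has 1 to 10 rows; each row is the pose to reach, as a shift and turn from the pose commanded when the call began, along the tool's axes at that moment; what a row does not reach only later rows make up. A row lasts 1/10 s, in which the tool goes at most 50 mm and 8.59 degrees, less where a joint would pass 70% of its speed; a pose out of reach is approached as far as the arm can. A call with a gripper value outside its range is refused whole. The fingers move at their own pace and stop on an object; FORCE is the grip in N (left out, the last holds). Time passes only in rows, so rows that repeat a pose let the fingers close. It gives the time, the measured TCP pose, the force, the opening and the grip force at its end, in the units of the state.
- sensors.get_obs(): the state, without advancing time (a new reading comes with each control period).
- imaging.camera(name): name is "scene" or "top" or "wrist"; returns the picture (400x640x3 uint8, blue, green, red); there is no depth.
- imaging.calibration(name): a dict with "mtx" (3x3 intrinsics, pixels), "D" ([k1, k2, p1, p2, k3] as OpenCV has them; the pictures are not rectified), "R" (3x3) and "t" (3): a world point X has camera coordinates R X + t; the wrist camera has in their place "tool_from_camera" (4x4, takes a point from camera to tool coordinates, whose origin is the TCP and whose axes are the flange's). Camera axes: x right, y down, z forward; pixel columns grow to the right and rows downward; lengths in m; the calibration is good to about 2 mm. A picture is of the moment at which its call begins: read the wrist's pose just before it. calibration takes no time and is no camera call.
- order.hand_in(): hands the job in; it is judged then, once.
Trained networks look in the newest picture that a camera, given by its name, has taken for a name from the list of things; names that differ only in an ending like _2 or _b are one class to them, and where a whole thing is asked for, a point or a joint stands for the part that bears it (a point fixed in the world has none). Each returns a list of dicts, best first, with "conf" (0 to 1); they miss things now and then, are a little off and sometimes report something else, mostly with a low value. They report only what shows in the picture. A call takes as long as a camera call. They do not tell look-alikes from the thing itself.
- spotter.look_for(label, camera): "pixel" ([column, row] in pixels, amid what is visible of it).
The state is a dict: "clock": time; "joint_pos": joint angles; "joint_velocities": joint speeds; "tau": joint torques, N m; "position": TCP position; "ee_rot": TCP orientation; "ft_force": force on the tool from outside, world axes, zero at the start; "torque": the same for the moment, N m; "grip_width": opening from 0.0 (shut) to 1.0 (fully open); "grasp_force": force on a finger pad.
Only numpy, scipy, OpenCV 4.12 (cv2) and the standard library are available. Lean on these libraries where they do the work, as an engineer would, in place of code of your own. Each camera call takes 0.05 s, during which the arm holds its last target. There are 200 camera calls.

## Working session

There is one attempt and no reset: what is moved stays moved. The work goes in short steps, Python scripts to look and compute and a shell command to move; the robot and the scene stay as the last step left them, time stands still between calls to the robot, and variables do not carry over. Pictures are saved under pics/ and viewed, at most 14 in all, crops included, and the job is handed in when it is done.

```bash
mkdir -p pics
cat > h.py <<'E'
import numpy as np, cv2
from workcell import sensors, imaging, order, spotter
from scipy.spatial.transform import Rotation as Rn
def cam(name):
    c=imaging.calibration(name); K=np.array(c["mtx"],float); D=np.array(c["D"],float)
    if "R" in c: return K,D,np.array(c["R"],float),np.array(c["t"],float).ravel()
    o=sensors.get_obs(); T=np.eye(4); T[:3,:3]=Rn.from_quat(o["ee_rot"]).as_matrix(); T[:3,3]=o["position"]
    W=np.linalg.inv(T@np.array(c["tool_from_camera"])); return K,D,W[:3,:3],W[:3,3]
def ray(px,z,c):
    K,D,R,t=c; u=cv2.undistortPoints(np.array([[px]],float),K,D)[0,0]
    d=R.T@np.array([u[0],u[1],1]); o=-R.T@t; return o+d*(z-o[2])/d[2]
def proj(X,c):
    K,D,R,t=c; return cv2.projectPoints(np.array(X,float).reshape(-1,3),cv2.Rodrigues(R)[0],t,K,D)[0].reshape(-1,2)
E
python3 - <<'E'
from h import *
o=sensors.get_obs(); print(o)
for n in ["scene","top","wrist"]:
    im=imaging.camera(n); cv2.imwrite(f"pics/{n}0.png",im)
for n in ["top","scene"]:
    c=cam(n); print(n,"campos",(-c[2].T@c[3]).round(3))
    for l,z in [("sleeve_a",.03),("bushing_a",.03),("hub",.03),("tray_blue",.004),("tray_red",.004),("tray_yellow",.004),("tape_roll",.012),("mug",.045)]:
        for r in spotter.look_for(l,n): print(l,np.round(r["pixel"]),round(r["conf"],2),ray(r["pixel"],z,c).round(3)[:2])
E
```

```text
{'clock': 0.0, 'joint_pos': array([ 1.10443226,  0.33286895, -0.06467615,  1.46094063,  0.02158075,
        1.34989356, -0.0885202 ]), 'joint_velocities': array([ 7.91992744e-04,  8.62486385e-05, -2.31334298e-04, -2.46288248e-03,
        2.11627042e-03, -7.81101323e-04,  1.13360932e-03]), 'tau': array([ 6.45442396e-04, -6.25452590e+01,  4.96397016e-02, -3.91600871e+01,
        1.62680517e-02,  9.97643539e-03,  7.80812343e-06]), 'position': array([ 0.26817769, -0.56415342,  0.247518  ]), 'ee_rot': array([ 9.75487622e-01,  2.20053171e-01, -1.82362101e-04, -6.84114962e-04]), 'ft_force': array([-0.68624692,  0.80022289, -0.11234104]), 'torque': array([-0.0322232 , -0.06362393, -0.01593443]), 'grasp_force': 0.0, 'grip_width': 0.9990941349555565}
top campos [ 0.303 -0.011  1.085]
sleeve_a [369. 222.] 0.72 [ 0.438 -0.137]
bushing_a [258. 227.] 0.86 [0.43  0.142]
bushing_a [214. 224.] 0.72 [0.436 0.253]
bushing_a [227. 268.] 0.68 [0.328 0.217]
bushing_a [262. 272.] 0.66 [0.317 0.131]
bushing_a [293. 254.] 0.61 [0.362 0.053]
hub [321. 218.] 0.75 [ 0.451 -0.018]
tray_blue [214. 158.] 0.56 [0.6
[... 161 characters left out ...]
0.6 [0.441 0.139]
tray_yellow [147. 225.] 0.47 [0.441 0.435]
tape_roll [147. 220.] 0.55 [0.451 0.432]
mug [499. 192.] 0.73 [ 0.507 -0.463]
scene campos [ 0.942 -0.558  1.01 ]
sleeve_a [226. 266.] 0.92 [ 0.395 -0.305]
sleeve_a [275. 234.] 0.68 [ 0.424 -0.153]
bushing_a [314. 176.] 0.84 [0.372 0.07 ]
bushing_a [314. 157.] 0.74 [0.324 0.129]
bushing_a [347. 178.] 0.65 [0.455 0.125]
bushing_a [336. 145.] 0.56 [0.344 0.211]
hub [347. 175.] 0.17 [0.445 0.136]
tray_blue [413. 178.] 0.76 [0.598 0.27 ]
tray_red [276. 235.] 0.37 [ 0.416 -0.142]
tray_yellow [316. 304.] 0.95 [ 0.633 -0.23 ]
tape_roll [407. 130.] 0.64 [0.473 0.428]
mug [207. 338.] 0.95 [ 0.506 -0.463]
mug [275. 235.] 0.57 [ 0.435 -0.161]
```

View pics/top0.png

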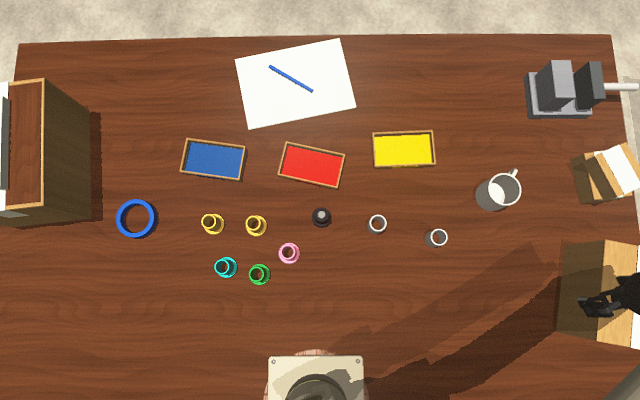

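View pics/scene0.png

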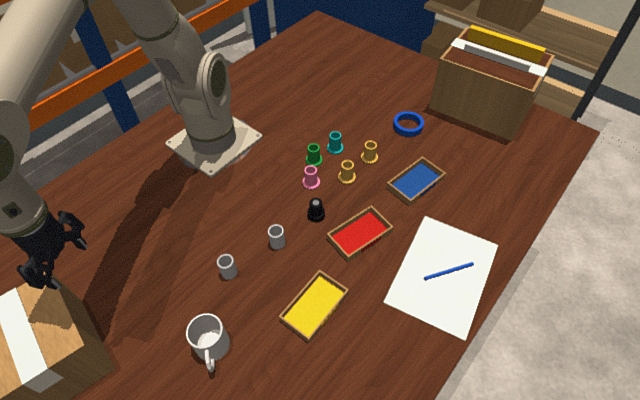

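The top view shows the sleeves at (377,223) and (438,237), the hub at (321,217) and the yellow brass bushings at (256,225) and (212,223). The look-alikes are pink (289,253), turquoise (226,267) and green (259,274). The mug could also be mistaken for a sleeve at (499,190). The trays are blue (214,159), red (311,165) and yellow (404,149). The scene view agrees with this: the yellow ones are at (347,171) and (370,151).

I'll refine these with colour segmentation and check the choice in one close crop.

```bash
cat > m.py <<'E'
from h import *
im=cv2.imread("pics/top0.png"); c=cam("top"); hsv=cv2.cvtColor(im,cv2.COLOR_BGR2HSV); P={}
def blob(m,px):
    n,l,s,ct=cv2.connectedComponentsWithStats(m); i=min((j for j in range(1,n) if s[j,4]>12),key=lambda j:np.hypot(*(ct[j]-px)))
    return (l==i).astype(np.uint8),s[i],ct[i]
for n,lo,hi,px in [("blue",(100,120,60),(125,255,255),(214,159)),("red",(0,200,150),(4,255,255),(311,165)),("yellow",(26,180,120),(33,255,255),(404,150))]:
    m,s,ct=blob(cv2.inRange(hsv,lo,hi),px); k=cv2.findContours(m,0,2)[0][0].reshape(-1,2)
    w=np.array([ray(p,.004,c)[:2] for p in k],np.float32); r=cv2.minAreaRect(w); print(n,s,np.round(r[0],3),np.round(r[1],3),round(r[2],1))
# render-fit: project silhouettes, template on known pixel guess
prof={"sleeve":[(.021,0),(.021,.06)],"bush":[(.027,0),(.027,.008),(.019,.008),(.019,.06)],"hub":[(.025,0),(.025,.02),(.018,.02),(.018,.06)]}
g={"s1":("sleeve",.438,-.137),"s2":("sleeve",.393,-.30),"b1":("bush",.43,.142),"b2":("bush",.436,.253),"hub":("hub",.451,-.018)}
a=np.linspace(0,2*np.pi,40)
def circ(x,y,r,z): return proj(np.c_[x+r*np.cos(a),y+r*np.sin(a),0*a+z],c)
bgm=cv2.medianBlur(im,5)
x0,y0,S=190,195,2.9
v=cv2.resize(im[y0:290,x0:460],None,fx=S,fy=S,interpolation=cv2.INTER_CUBIC)
lab=cv2.cvtColor(im,cv2.COLOR_BGR2LAB).astype(float)
from scipy.ndimage import map_coordinates
gy=[cv2.Sobel(im[:,:,k].astype(float),cv2.CV_64F,0,1) for k in range(3)];gx=[cv2.Sobel(im[:,:,k].astype(float),cv2.CV_64F,1,0) for k in range(3)]
G=sum(np.hypot(p,q) for p,q in zip(gx,gy))
for n,(k,x,y) in g.items():
    def sc(dx,dy):
        pts=[]
        h=[cv2.convexHull(np.float32(np.vstack([circ(x+dx,y+dy,*q) for q in pr]))).reshape(-1,2) for pr in ([prof[k][:2]] if k=="sleeve" else [prof[k][:2],prof[k][2:]])]
        pts=np.vstack(h+[circ(x+dx,y+dy,*prof[k][-1])])
        return map_coordinates(G,[pts[:,1],pts[:,0]],order=1).mean()
    R=np.arange(-.02,.0201,.001); best=max(((sc(i,j),x+i,y+j) for i in R for j in R)); print(n,np.round(best,4))
    for q in prof[k]: cv2.polylines(v,[np.int32((circ(best[1],best[2],*q)-[x0-.5,y0-.5])*S)],True,(0,255,0) if k!="bush" else (255,0,0),1)
cv2.imwrite("pics/ov.png",v)
E
python3 m.py
```

```text
blue [ 185  143   58   35 1512] [0.613 0.265] [0.142 0.078] 80.7
red [ 281  149   61   37 1329] [0.594 0.007] [0.146 0.078] 76.4
yellow [ 375  135   56   30 1509] [ 0.633 -0.235] [0.077 0.145] 0.9
s1 [ 1.493116e+03  4.330000e-01 -1.540000e-01]
s2 [ 1.4206685e+03  3.9700000e-01 -3.0100000e-01]
b1 [1.0617217e+03 4.3600000e-01 1.5000000e-01]
b2 [1.1578076e+03 4.4200000e-01 2.6000000e-01]
hub [ 4.306911e+02  4.460000e-01 -2.300000e-02]
```

View pics/ov.png

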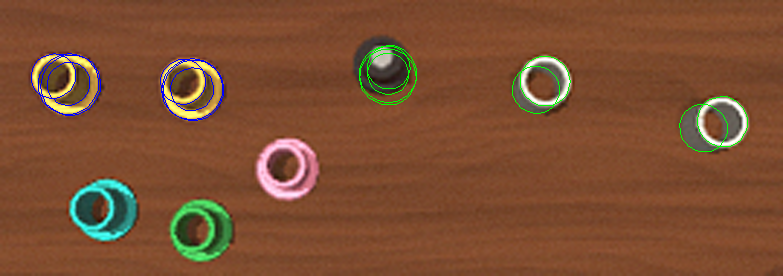

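The overlay fits both brass bushings (crop (67,83) and (193,88)) and the rims of both sleeves ((545,82) and (722,122)). It does not fit the hub, which sits at about crop (383,61), so I'll refine that from near. The look-alikes are clearly pink, turquoise and green.

I'll take the right sleeve first, with the tool turned so that tool x is world +y and tool y is world +x.

```bash
cat > go.py <<'E'
import sys
from h import *
x,y,z=map(float,sys.argv[1:4]); o=sensors.get_obs(); R=Rn.from_quat(o["ee_rot"])
T=Rn.from_matrix(np.array([[0,1,0],[1,0,0],[0,0,-1.]]))
d=R.inv().apply(np.array([x,y,z])-o["position"]); print("shift",d.round(4),"turn",(R.inv()*T).as_rotvec().round(4),"pos",np.round(o["position"],4),"clock",o["clock"],"grip",o["grip_width"],o["grasp_force"])
E
python3 go.py .397 -.301 .20
python3 -c "
from h import *
print(ray((321.5,215),.06,cam('top')), ray((322,216.7),.02,cam('top')))"
```

```text
shift [ 0.2293 -0.1827  0.0483] turn [ 0.     0.    -1.127] pos [ 0.2684 -0.5645  0.2483] clock 0.95 grip 1.001956891062827 0.0
[ 0.45296535 -0.01815747  0.06      ] [ 0.45445221 -0.01964465  0.02      ]
```

```bash
python3 -m inch '[[[0.02,-0.016,0.004,0,0,-0.1,-1],[0.05,-0.04,0.01,0,0,-0.24,-1],[0.08,-0.064,0.017,0,0,-0.38,-1],[0.11,-0.088,0.023,0,0,-0.52,-1],[0.14,-0.11,0.03,0,0,-0.66,-1],[0.17,-0.135,0.036,0,0,-0.8,-1],[0.2,-0.159,0.042,0,0,-0.94,-1],[0.22,-0.175,0.046,0,0,-1.06,-1],[0.229,-0.183,0.048,0,0,-1.127,-1],[0.229,-0.183,0.048,0,0,-1.127,-1]]]' 40
python3 - <<'E'
from h import *
import os
c=cam("wrist"); im=imaging.camera("wrist"); x=.397;y=-.301;a=np.linspace(0,6.3,40)
print([ (np.round(r["pixel"]),round(r["conf"],2),ray(r["pixel"],.03,c).round(3)) for r in spotter.look_for("sleeve_a","wrist")])
for z in (0,.06): cv2.polylines(im,[np.int32(proj(np.c_[x+.021*np.cos(a),y+.021*np.sin(a),0*a+z],c))],True,(0,255,0),1)
cv2.imwrite("pics/w1.png",im)
E
python3 go.py .397 -.301 .2
```

```text
clock: 1.95
position: [0.3975, -0.2991, 0.2003]
ee_rot: [0.706, 0.709, 0.0, 0.0]
ft_force: [-0.5, 0.6, -0.1]
grip_width: 1.001
grasp_force: 0.0
[(array([323., 198.]), 0.85, array([ 0.399, -0.31 ,  0.03 ])), (array([366.,  25.]), 0.67, array([ 0.433, -0.165,  0.03 ]))]
shift [0.0005 0.0006 0.0005] turn [ 0.0001  0.0006 -0.0025] pos [ 0.3964 -0.3015  0.2005] clock 2.05 grip 1.0004614608945237 0.0
```

View pics/w1.png

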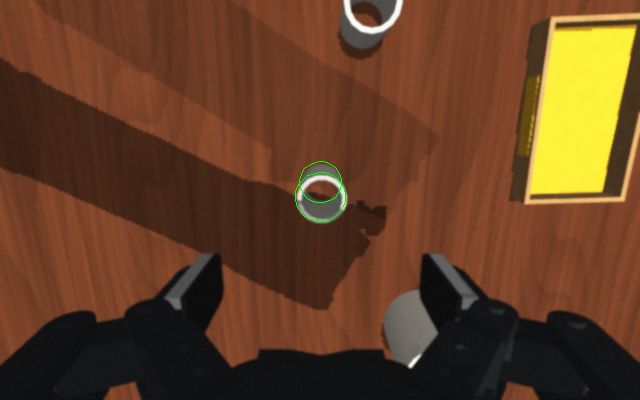

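The wrist view shows the projected rim lying on the sleeve's rim at (322,197), so the estimate is good to about 1–2 mm. I'll descend and grip.

```bash
python3 -m inch '[[[0,0,0.02,0,0,0,-1],[0,0,0.05,0,0,0,-1],[0,0,0.085,0,0,0,-1],[0,0,0.115,0,0,0,-1],[0,0,0.14,0,0,0,-1],[0,0,0.156,0,0,0,-1],[0,0,0.156,0,0,0,0.5],[0,0,0.156,0,0,0,0.5],[0,0,0.156,0,0,0,0.5],[0,0,0.156,0,0,0,0.5]]]' 40; python3 go.py .618 .3015 .16
```

```text
clock: 3.05
position: [0.3971, -0.3018, 0.0458]
ee_rot: [0.707, 0.707, -0.0, 0.001]
ft_force: [-1.3, -1.3, 3.4]
grip_width: 0.489
grasp_force: 40.1
shift [ 0.6033  0.2205 -0.115 ] turn [ 0.0014  0.0018 -0.0009] pos [ 0.3971 -0.3018  0.0458] clock 3.05 grip 0.48866333719847965 40.08249431848526
```

```bash
python3 -m inch '[[[0,0,-0.015,0,0,0,0.5],[0,0,-0.04,0,0,0,0.5],[0.005,0.002,-0.07,0,0,0,0.5],[0.025,0.01,-0.1,0,0,0,0.5],[0.06,0.022,-0.115,0,0,0,0.5],[0.1,0.037,-0.115,0,0,0,0.5],[0.14,0.051,-0.115,0,0,0,0.5],[0.18,0.066,-0.115,0,0,0,0.5],[0.22,0.081,-0.115,0,0,0,0.5],[0.26,0.096,-0.115,0,0,0,0.5]]]' && python3 -m inch '[[[0.04,0.0145,0,0,0,0,0.5],[0.08,0.029,0,0,0,0,0.5],[0.12,0.044,0,0,0,0,0.5],[0.16,0.058,0,0,0,0,0.5],[0.2,0.073,0,0,0,0,0.5],[0.24,0.087,0,0,0,0,0.5],[0.28,0.102,0,0,0,0,0.5],[0.315,0.115,0,0,0,0,0.5],[0.335,0.122,0,0,0,0,0.5],[0.343,0.1245,0,0,0,0,0.5]]]'; python3 go.py .618 .3015 .048; python3 -c "
from h import *
c=cam('wrist'); im=imaging.camera('wrist'); cv2.imwrite('pics/w2.png',im)"
```

```text
clock: 4.05
position: [0.4931, -0.0395, 0.1602]
ee_rot: [0.707, 0.707, 0.0, 0.001]
ft_force: [1.2, -0.4, -2.6]
grip_width: 0.485
grasp_force: 41.0
clock: 5.05
position: [0.6168, 0.3047, 0.1594]
ee_rot: [0.706, 0.708, 0.0, -0.0]
ft_force: [0.3, -0.6, -1.8]
grip_width: 0.484
grasp_force: 41.0
shift [-0.0034  0.0012  0.1114] turn [-0.0003 -0.0011  0.0023] pos [0.6168 0.3047 0.1594] clock 5.05 grip 0.48386455635796877 41.03319972753525
```

View pics/w2.png

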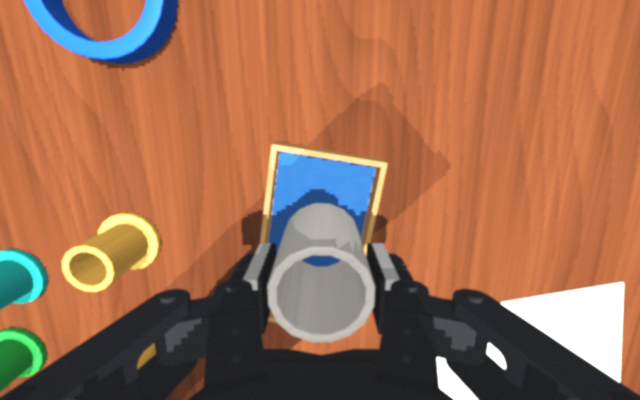

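The wrist view shows the sleeve held upright at (320,270) over the far end of the blue tray, whose end edge is at (330,155). I'll lower it and release.

```bash
python3 -m inch '[[[0,0,0.03,0,0,0,0.5],[0,0,0.065,0,0,0,0.5],[0,0,0.09,0,0,0,0.5],[0,0,0.102,0,0,0,0.5],[0,0,0.108,0,0,0,0.5],[0,0,0.11,0,0,0,0.5],[0,0,0.11,0,0,0,0.5]]]'; python3 go.py .433 -.154 .16
```

```text
clock: 5.8
position: [0.6178, 0.3022, 0.0506]
ee_rot: [0.707, 0.707, 0.001, 0.0]
ft_force: [-0.4, 0.1, -1.5]
grip_width: 0.486
grasp_force: 41.0
shift [-0.4562 -0.1845 -0.1099] turn [ 0.0016 -0.0005 -0.0003] pos [0.6178 0.3022 0.0506] clock 5.8 grip 0.48648488121188965 41.04257583618164
```

```bash
python3 -m inch '[[[0,0,0.0015,0,0,0,0.5],[0,0,0.0015,0,0,0,0.5],[0,0,0.0015,0,0,0,-0.4],[0,0,0.0015,0,0,0,-0.5],[0,0,0.0015,0,0,0,-0.5],[0,0,-0.02,0,0,0,-0.5],[0,0,-0.055,0,0,0,-0.5],[0,0,-0.09,0,0,0,-0.5],[-0.02,-0.008,-0.11,0,0,0,-0.5],[-0.06,-0.024,-0.11,0,0,0,-1]]]'; python3 -m inch '[[[-0.04,-0.016,0,0,0,0,-1],[-0.085,-0.034,0,0,0,0,-1],[-0.13,-0.053,0,0,0,0,-1],[-0.175,-0.071,0,0,0,0,-1],[-0.22,-0.089,0,0,0,0,-1],[-0.265,-0.107,0,0,0,0,-1],[-0.31,-0.125,0,0,0,0,-1],[-0.35,-0.142,0,0,0,0,-1],[-0.38,-0.154,0,0,0,0,-1],[-0.396,-0.1605,0,0,0,0,-1]]]'; python3 go.py .433 -.154 .044
python3 - <<'E'
from h import *
c=cam("wrist"); im=imaging.camera("wrist"); x=.433;y=-.154;a=np.linspace(0,6.3,40)
for z in (0,.06): cv2.polylines(im,[np.int32(proj(np.c_[x+.021*np.cos(a),y+.021*np.sin(a),0*a+z],c))],True,(0,255,0),1)
t=imaging.camera("top")
cv2.imwrite("pics/w3.png",np.hstack([cv2.resize(im,(480,300)),cv2.resize(t[130:190,180:244],(320,300))]))
E
```

```text
clock: 6.8
position: [0.5937, 0.2459, 0.1629]
ee_rot: [0.706, 0.709, 0.003, 0.0]
ft_force: [1.7, -0.4, 0.3]
grip_width: 0.895
grasp_force: 0.0
clock: 7.8
position: [0.4312, -0.1568, 0.1595]
ee_rot: [0.708, 0.706, -0.0, 0.0]
ft_force: [0.7, 0.6, 0.1]
grip_width: 1.001
grasp_force: 0.0
shift [0.0029 0.0018 0.1155] turn [ 0.      0.0011 -0.0035] pos [ 0.4312 -0.1568  0.1595] clock 7.8 grip 1.0012922668370297 0.0
```

View pics/w3.png

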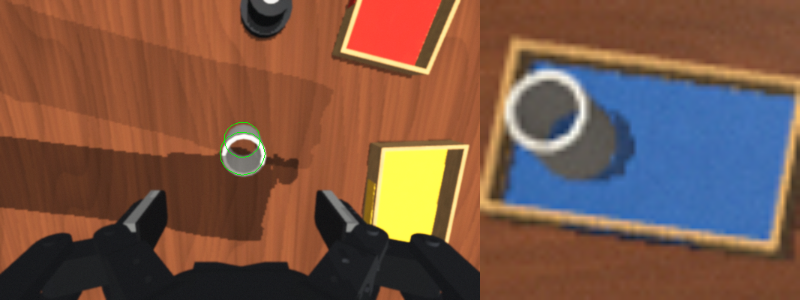

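The left half shows the projected rim on sleeve 1 at (243,153). The right half shows the first sleeve standing upright in the blue tray, rim at (545,112) and foot around (585,145). I'll grip the second sleeve and carry it over.

```bash
python3 -m inch '[[[0,0,0.03,0,0,0,-1],[0,0,0.065,0,0,0,-1],[0,0,0.095,0,0,0,-1],[0,0,0.11,0,0,0,-1],[0,0,0.1155,0,0,0,-1],[0,0,0.1155,0,0,0,0.5],[0,0,0.1155,0,0,0,0.5],[0,0,0.1155,0,0,0,0.5],[0,0,0.1155,0,0,0,0.5],[0,0,0.1155,0,0,0,0.5]]]' 40; python3 go.py .608 .2285 .16
```

```text
clock: 8.9
position: [0.4334, -0.1541, 0.045]
ee_rot: [0.707, 0.707, 0.0, 0.001]
ft_force: [-1.6, 1.8, 6.2]
grip_width: 0.479
grasp_force: 39.6
shift [ 0.3825  0.1747 -0.115 ] turn [ 0.0017  0.001  -0.0001] pos [ 0.4334 -0.1541  0.045 ] clock 8.9 grip 0.47919420537167445 39.554643519222736
```

```bash
python3 -m inch '[[[0,0,-0.015,0,0,0,0.5],[0,0,-0.04,0,0,0,0.5],[0.005,0.002,-0.07,0,0,0,0.5],[0.025,0.011,-0.1,0,0,0,0.5],[0.06,0.027,-0.115,0,0,0,0.5],[0.1,0.046,-0.115,0,0,0,0.5],[0.14,0.064,-0.115,0,0,0,0.5],[0.18,0.082,-0.115,0,0,0,0.5],[0.22,0.1,-0.115,0,0,0,0.5],[0.26,0.119,-0.115,0,0,0,0.5]]]' && python3 -m inch '[[[0.04,0.018,0,0,0,0,0.5],[0.075,0.034,0,0,0,0,0.5],[0.105,0.048,0,0,0,0,0.5],[0.12,0.0545,0,0,0,0,0.5],[0.1225,0.0557,0.01,0,0,0,0.5],[0.1225,0.0557,0.03,0,0,0,0.5],[0.1225,0.0557,0.06,0,0,0,0.5],[0.1225,0.0557,0.088,0,0,0,0.5],[0.1225,0.0557,0.103,0,0,0,0.5],[0.1225,0.0557,0.108,0,0,0,0.5]]]'; python3 go.py .608 .2285 .048
```

```text
clock: 9.9
position: [0.5521, 0.1075, 0.1592]
ee_rot: [0.707, 0.707, 0.0, 0.0]
ft_force: [1.0, -1.4, -2.6]
grip_width: 0.48
grasp_force: 41.4
clock: 10.9
position: [0.6063, 0.2269, 0.0491]
ee_rot: [0.707, 0.707, -0.002, -0.0]
ft_force: [-12.1, -6.9, 20.4]
grip_width: 0.477
grasp_force: 43.6
shift [0.0016 0.0017 0.0011] turn [-0.0029  0.002  -0.001 ] pos [0.6063 0.2269 0.0491] clock 10.9 grip 0.47731089559489515 43.64498510956764
```

Contact with the floor, at about the expected height. I'll back off 1 mm, release and look.

```bash
python3 -m inch '[[[0,0,-0.001,0,0,0,0.5],[0,0,-0.001,0,0,0,-0.3],[0,0,-0.001,0,0,0,-0.5],[0,0,-0.001,0,0,0,-0.5],[0,0,-0.02,0,0,0,-0.5],[0,0,-0.055,0,0,0,-0.5],[0,0,-0.09,0,0,0,-0.5],[-0.01,-0.02,-0.11,0,0,0,-0.5],[-0.03,-0.06,-0.11,0,0,0,-1],[-0.05,-0.1,-0.11,0,0,0,-1]]]'; python3 go.py .436 .150 .12
python3 - <<'E'
from h import *
t=imaging.camera("top"); s=imaging.camera("scene")
cv2.imwrite("pics/p4.png",np.hstack([cv2.resize(s[140:220,365:465],(400,320)),cv2.resize(t[130:190,180:255],(400,320))]))
E
```

```text
clock: 11.9
position: [0.5066, 0.1788, 0.1616]
ee_rot: [0.707, 0.707, 0.001, 0.0]
ft_force: [-0.4, -0.3, 0.2]
grip_width: 0.998
grasp_force: 0.0
shift [-0.0288 -0.0707  0.0414] turn [ 0.0019 -0.0007  0.0003] pos [0.5066 0.1788 0.1616] clock 11.9 grip 0.9978633742785575 0.0
```

View pics/p4.png

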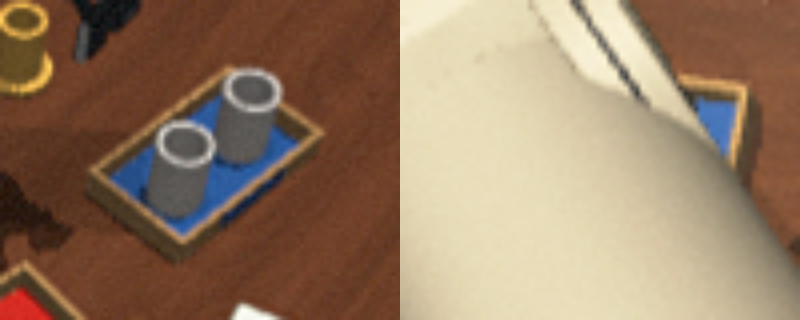

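Both sleeves stand upright in the blue tray: left picture, rims at (185,145) and (250,92). The top view there is hidden by the arm. Next is brass bushing b1 at (.436,.150).

```bash
python3 -m inch '[[[-0.01,-0.025,0,0,0,0,-1],[-0.022,-0.052,0,0,0,0,-1],[-0.028,-0.068,0,0,0,0,-1],[-0.029,-0.071,0.01,0,0,0,-1],[-0.029,-0.071,0.035,0,0,0,-1],[-0.029,-0.071,0.07,0,0,0,-1],[-0.029,-0.071,0.1,0,0,0,-1],[-0.029,-0.071,0.113,0,0,0,-1],[-0.029,-0.071,0.116,0,0,0,-1],[-0.029,-0.071,0.116,0,0,0,-1]]]' 40; python3 -m inch '[[[0,0,0.001,0,0,0,0.5],[0,0,0.001,0,0,0,0.5],[0,0,0.001,0,0,0,0.5],[0,0,0.001,0,0,0,0.5]]]' 50; python3 go.py .6025 .042 .16
```

```text
clock: 13.0
position: [0.4369, 0.1502, 0.0452]
ee_rot: [0.707, 0.707, 0.0, -0.0]
ft_force: [-0.3, -0.6, -0.5]
grip_width: 1.004
grasp_force: 0.0
clock: 13.4
position: [0.4369, 0.1497, 0.0447]
ee_rot: [0.707, 0.707, 0.0, 0.001]
ft_force: [-1.1, -0.7, 6.2]
grip_width: 0.432
grasp_force: 49.2
shift [-0.1076  0.1658 -0.1151] turn [ 0.0013  0.0003 -0.0003] pos [0.4369 0.1497 0.0447] clock 13.4 grip 0.432041256864869 49.21802680939436
```

```bash
python3 -m inch '[[[0,0,-0.015,0,0,0,0.5],[0,0,-0.04,0,0,0,0.5],[-0.002,0.003,-0.07,0,0,0,0.5],[-0.013,0.02,-0.1,0,0,0,0.5],[-0.032,0.05,-0.115,0,0,0,0.5],[-0.055,0.084,-0.115,0,0,0,0.5],[-0.078,0.12,-0.115,0,0,0,0.5],[-0.098,0.151,-0.115,0,0,0,0.5],[-0.106,0.163,-0.115,0,0,0,0.5],[-0.1076,0.1658,-0.115,0,0,0,0.5]]]' && python3 -m inch '[[[0,0,0.01,0,0,0,0.5],[0,0,0.035,0,0,0,0.5],[0,0,0.07,0,0,0,0.5],[0,0,0.095,0,0,0,0.5],[0,0,0.106,0,0,0,0.5],[0,0,0.109,0,0,0,0.5],[0,0,0.1105,0,0,0,0.5],[0,0,0.1105,0,0,0,0.5]]]'; python3 go.py .6025 .042 .048
```

```text
clock: 14.4
position: [0.6029, 0.0403, 0.159]
ee_rot: [0.708, 0.706, -0.0, -0.0]
ft_force: [-1.1, 0.3, -4.0]
grip_width: 0.431
grasp_force: 51.1
clock: 15.2
position: [0.6028, 0.0423, 0.0495]
ee_rot: [0.707, 0.707, 0.001, 0.001]
ft_force: [0.2, 0.0, -3.2]
grip_width: 0.43
grasp_force: 51.3
shift [-0.0003 -0.0003  0.0015] turn [ 0.0019 -0.      0.0002] pos [0.6028 0.0423 0.0495] clock 15.2 grip 0.4304702640959456 51.25955365598202
```

```bash
python3 -m inch '[[[0,0,0.001,0,0,0,0.5],[0,0,0.001,0,0,0,0.5],[0,0,0.001,0,0,0,-0.3],[0,0,0.001,0,0,0,-0.5],[0,0,0.001,0,0,0,-0.5],[0,0,-0.02,0,0,0,-0.5],[0,0,-0.055,0,0,0,-0.5],[0,0,-0.09,0,0,0,-0.5],[0.02,-0.015,-0.11,0,0,0,-0.5],[0.055,-0.041,-0.11,0,0,0,-1]]]';  python3 -m inch '[[[0.035,-0.026,0,0,0,0,-1],[0.07,-0.052,0,0,0,0,-1],[0.105,-0.078,0,0,0,0,-1],[0.135,-0.1,0,0,0,0,-1],[0.155,-0.115,0,0,0,0,-1],[0.162,-0.12,0,0,0,0,-1],[0.162,-0.12,0,0,0,0,-1]]]'; python3 go.py .442 .260 .044;  python3 - <<'E'
from h import *
s=imaging.camera("scene");c=cam("wrist"); im=imaging.camera("wrist"); x=.442;y=.26;a=np.linspace(0,6.3,40)
for r,z in ((.027,.008),(.019,.06)): cv2.polylines(im,[np.int32(proj(np.c_[x+r*np.cos(a),y+r*np.sin(a),0*a+z],c))],True,(255,0,0),1)
cv2.imwrite("pics/p5.png",np.hstack([cv2.resize(s[190:270,310:410],(320,300)),cv2.resize(im,(480,300))]))
E
```

```text
clock: 16.2
position: [0.5636, 0.0955, 0.1614]
ee_rot: [0.709, 0.705, 0.002, 0.002]
ft_force: [0.3, 1.2, 0.0]
grip_width: 0.893
grasp_force: 0.0
clock: 16.9
position: [0.4407, 0.2597, 0.1584]
ee_rot: [0.706, 0.708, 0.0, 0.0]
ft_force: [-0.4, -0.4, 0.5]
grip_width: 0.997
grasp_force: 0.0
shift [0.0003 0.0012 0.1144] turn [ 0.0004 -0.      0.002 ] pos [0.4407 0.2597 0.1584] clock 16.9 grip 0.9966210959520349 0.0
```

View pics/p5.png

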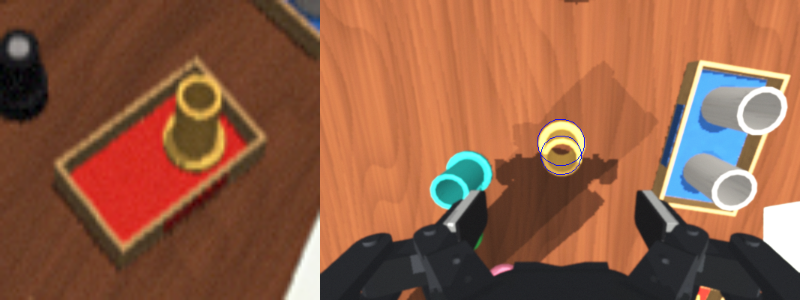

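The first bushing stands flange down in the red tray (left half, (197,135)). The overlay lies on the second brass bushing at (560,145), and turquoise at (462,180) is clear of the fingers' path. I'll descend and grip.

```bash
python3 -m inch '[[[0,0,0.03,0,0,0,-1],[0,0,0.065,0,0,0,-1],[0,0,0.095,0,0,0,-1],[0,0,0.11,0,0,0,-1],[0,0,0.115,0,0,0,-1],[0,0,0.115,0,0,0,0.5],[0,0,0.115,0,0,0,0.5],[0,0,0.115,0,0,0,0.5],[0,0,0.115,0,0,0,0.5]]]' 50; python3 go.py .5855 -.028 .16
```

```text
clock: 17.9
position: [0.4419, 0.2594, 0.0446]
ee_rot: [0.707, 0.707, 0.001, 0.001]
ft_force: [0.6, -0.6, 5.6]
grip_width: 0.42
grasp_force: 49.3
shift [-0.2873  0.1439 -0.1153] turn [ 0.0019 -0.0004 -0.0001] pos [0.4419 0.2594 0.0446] clock 17.9 grip 0.41978247534863145 49.31250903289765
```

```bash
python3 -m inch '[[[0,0,-0.015,0,0,0,0.5],[0,0,-0.04,0,0,0,0.5],[-0.004,0.002,-0.07,0,0,0,0.5],[-0.025,0.012,-0.1,0,0,0,0.5],[-0.06,0.03,-0.115,0,0,0,0.5],[-0.1,0.05,-0.115,0,0,0,0.5],[-0.14,0.07,-0.115,0,0,0,0.5],[-0.18,0.09,-0.115,0,0,0,0.5],[-0.22,0.11,-0.115,0,0,0,0.5],[-0.255,0.128,-0.115,0,0,0,0.5]]]' && python3 -m inch '[[[-0.02,0.01,0,0,0,0,0.5],[-0.03,0.0149,0,0,0,0,0.5],[-0.0323,0.0159,0.01,0,0,0,0.5],[-0.0323,0.0159,0.035,0,0,0,0.5],[-0.0323,0.0159,0.07,0,0,0,0.5],[-0.0323,0.0159,0.095,0,0,0,0.5],[-0.0323,0.0159,0.106,0,0,0,0.5],[-0.0323,0.0159,0.11,0,0,0,0.5],[-0.0323,0.0159,0.111,0,0,0,0.5],[-0.0323,0.0159,0.111,0,0,0,0.5]]]'; python3 go.py .5855 -.028 .048
```

```text
clock: 18.9
position: [0.5696, 0.0016, 0.1594]
ee_rot: [0.707, 0.707, 0.0, 0.0]
ft_force: [-0.3, 0.9, -4.1]
grip_width: 0.419
grasp_force: 51.2
clock: 19.9
position: [0.5853, -0.0268, 0.0486]
ee_rot: [0.707, 0.708, 0.001, 0.0]
ft_force: [-1.1, 1.4, 1.7]
grip_width: 0.421
grasp_force: 51.5
shift [-0.0012  0.0002  0.0006] turn [ 0.0012 -0.0004  0.0016] pos [ 0.5853 -0.0268  0.0486] clock 19.9 grip 0.42100199823192236 51.54600565787405
```

Light contact. I'll release and move over the hub (about .453, -.019), shift ≈ (.008, -.132).

```bash
python3 -m inch '[[[0,0,0,0,0,0,-0.3],[0,0,0,0,0,0,-0.5],[0,0,0,0,0,0,-0.5],[0,0,-0.02,0,0,0,-0.5],[0,0,-0.055,0,0,0,-0.5],[0,0,-0.09,0,0,0,-0.5],[0,-0.02,-0.11,0,0,0,-0.5],[0.002,-0.06,-0.12,0,0,0,-1],[0.005,-0.1,-0.12,0,0,0,-1],[0.008,-0.132,-0.12,0,0,0,-1]]]';  python3 -m inch '[[[0,0,0,0,0,0,-1],[0,0,0,0,0,0,-1]]]'; python3 go.py .453 -.019 .044;  python3 - <<'E'
from h import *
s=imaging.camera("scene");c=cam("wrist"); im=imaging.camera("wrist"); x=.453;y=-.019;a=np.linspace(0,6.3,40)
for r in spotter.look_for("hub","wrist")[:2]: print(r,ray(r["pixel"],.03,c))
for r,z in ((.025,.02),(.018,.06)): cv2.polylines(im,[np.int32(proj(np.c_[x+r*np.cos(a),y+r*np.sin(a),0*a+z],c))],True,(0,255,0),1)
cv2.imwrite("pics/p6.png",np.hstack([cv2.resize(s[190:270,310:410],(320,300)),cv2.resize(im,(480,300))]))
E
```

```text
clock: 20.9
position: [0.4514, -0.0202, 0.1675]
ee_rot: [0.707, 0.707, -0.0, 0.0]
ft_force: [0.2, -0.2, 0.0]
grip_width: 0.998
grasp_force: 0.0
clock: 21.1
position: [0.4531, -0.0206, 0.1679]
ee_rot: [0.707, 0.707, 0.0, 0.001]
ft_force: [-0.5, -0.4, -0.3]
grip_width: 1.003
grasp_force: 0.0
shift [ 0.0018 -0.0003  0.1239] turn [ 0.0016  0.0015 -0.0004] pos [ 0.4531 -0.0206  0.1679] clock 21.1 grip 1.002514860193301 0.0
{'pixel': [322.2, 192.8], 'conf': 0.87} [ 0.45483187 -0.01782894  0.03      ]
```

View pics/p6.png

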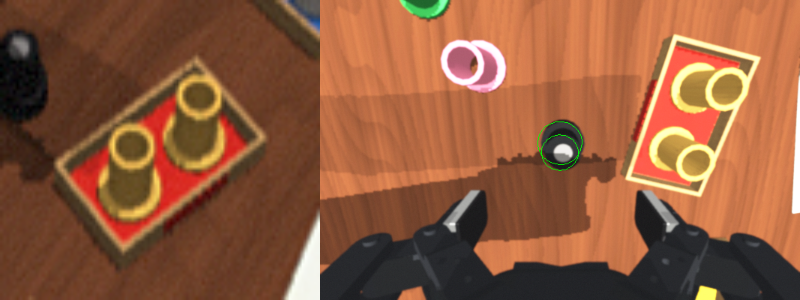

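Both bushings stand in the red tray (left half, (130,175) and (197,130)). The overlay lies on the hub at (561,147). I'll grip the hub a little higher, to stay clear of its step.

```bash
python3 -m inch '[[[0.001,0,0.03,0,0,0,-1],[0.001,0,0.065,0,0,0,-1],[0.001,0,0.097,0,0,0,-1],[0.001,0,0.116,0,0,0,-1],[0.001,0,0.1215,0,0,0,-1],[0.001,0,0.1215,0,0,0,0.5],[0.001,0,0.1215,0,0,0,0.5],[0.001,0,0.1215,0,0,0,0.5],[0.001,0,0.1215,0,0,0,0.5]]]' 40; python3 go.py .633 -.235 .16
```

```text
clock: 22.15
position: [0.454, -0.0194, 0.047]
ee_rot: [0.707, 0.707, 0.0, 0.001]
ft_force: [0.6, 0.4, 4.5]
grip_width: 0.409
grasp_force: 39.4
shift [-0.2157  0.1793 -0.1125] turn [ 0.002   0.0007 -0.0002] pos [ 0.454  -0.0194  0.047 ] clock 22.15 grip 0.408617672203867 39.36906158924103
```

```bash
python3 -m inch '[[[0,0,-0.015,0,0,0,0.5],[0,0,-0.04,0,0,0,0.5],[-0.004,0.003,-0.07,0,0,0,0.5],[-0.024,0.02,-0.1,0,0,0,0.5],[-0.055,0.046,-0.112,0,0,0,0.5],[-0.087,0.072,-0.112,0,0,0,0.5],[-0.12,0.1,-0.112,0,0,0,0.5],[-0.152,0.126,-0.112,0,0,0,0.5],[-0.184,0.153,-0.112,0,0,0,0.5],[-0.207,0.172,-0.112,0,0,0,0.5]]]' && python3 -m inch '[[[-0.0087,0.0073,0,0,0,0,0.5],[-0.0087,0.0073,0.01,0,0,0,0.5],[-0.0087,0.0073,0.035,0,0,0,0.5],[-0.0087,0.0073,0.07,0,0,0,0.5],[-0.0087,0.0073,0.095,0,0,0,0.5],[-0.0087,0.0073,0.104,0,0,0,0.5],[-0.0087,0.0073,0.107,0,0,0,0.5],[-0.0087,0.0073,0.108,0,0,0,0.5],[-0.0087,0.0073,0.108,0,0,0,0.5]]]'; python3 go.py .633 -.235 .16
```

```text
clock: 23.15
position: [0.6259, -0.2292, 0.1579]
ee_rot: [0.708, 0.706, -0.0, 0.0]
ft_force: [-0.4, 0.4, -2.0]
grip_width: 0.411
grasp_force: 40.4
clock: 24.05
position: [0.6327, -0.2344, 0.0509]
ee_rot: [0.707, 0.707, 0.0, 0.001]
ft_force: [-0.6, 0.2, -1.4]
grip_width: 0.412
grasp_force: 41.4
shift [-0.0006  0.0004 -0.1091] turn [0.0014 0.0003 0.0007] pos [ 0.6327 -0.2344  0.0509] clock 24.05 grip 0.4118175974995109 41.35536968708038
```

```bash
python3 -m inch '[[[0,0,0.0007,0,0,0,0.5],[0,0,0.0007,0,0,0,0.5],[0,0,0.0007,0,0,0,-0.3],[0,0,0.0007,0,0,0,-0.5],[0,0,0.0007,0,0,0,-0.5],[0,0,-0.02,0,0,0,-0.5],[0,0,-0.055,0,0,0,-0.5],[0,0,-0.09,0,0,0,-0.5],[0,-0.02,-0.12,0,0,0,-0.5],[0,-0.06,-0.15,0,0,0,-1]]]';  python3 -m inch '[[[0,-0.04,-0.02,0,0,0,-1],[0,-0.08,-0.03,0,0,0,-1],[0,-0.12,-0.03,0,0,0,-1],[0,-0.15,-0.03,0,0,0,-1],[0,-0.15,-0.03,0,0,0,-1],[0,-0.15,-0.03,0,0,0,-1]]]'
python3 - <<'E'
from h import *
s=imaging.camera("scene");t=imaging.camera("top")
cv2.imwrite("pics/p7.png",np.vstack([cv2.resize(s[110:360,190:470],(560,400),interpolation=3)[:300*400//300//1],cv2.resize(t[125:200,175:525],(560,120))]))
print(sensors.get_obs()["clock"])
E
```

```text
clock: 25.05
position: [0.5732, -0.234, 0.2008]
ee_rot: [0.706, 0.708, 0.001, 0.0]
ft_force: [-0.6, -0.3, 0.9]
grip_width: 0.895
grasp_force: 0.0
clock: 25.65
position: [0.4222, -0.2353, 0.2303]
ee_rot: [0.707, 0.707, -0.0, 0.001]
ft_force: [0.5, 0.4, 0.2]
grip_width: 0.995
grasp_force: 0.0
25.75
```

View pics/p7.png

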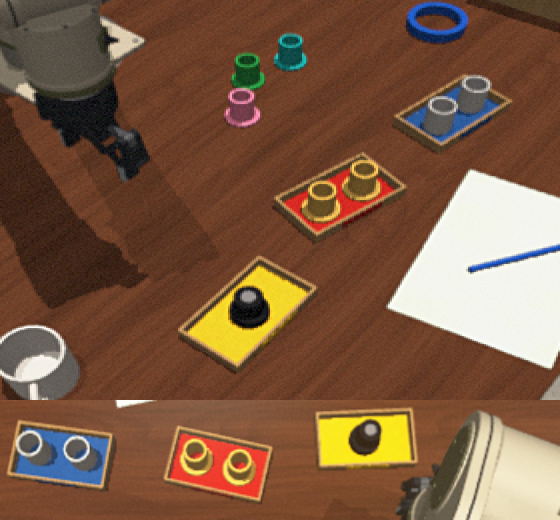

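All five parts stand upright in the right trays: sleeves at (440,117) and (475,95), bushings at (322,200) and (363,180), hub at (250,307). The mug, tape roll and look-alikes are untouched, and the arm is clear.

```bash
python3 -c "
from workcell import order
print(order.hand_in())"
```

```text
the job is handed in; nothing more can be done
None
```

Job handed in at about 26 s on the robot's clock: in the last pictures both sleeves stand in the blue tray, both brass bushings flange down in the red and the hub wide end down in the yellow, with the tape roll and mug left alone; no verdict came back.

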